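# Set the card clip's adjustment ring two clicks off touch

### The arm

A 6-joint arm with a two-finger parallel gripper is mounted at the origin on the work surface. World frame = base frame: x ahead of the robot, y to its left, z up, the work surface at z = 0. Lengths are in mm, angles in rad, forces in N, time in s.
With the tool pointing down it reaches from about 350 to 875 mm from the base axis. Payload 4.2 kg.
Tool frame: the origin (TCP) lies on the mounting face of the last link; the fingertips stand 182 mm ahead of it and the grasp point (between the pads) lies 164 mm ahead of it (env.tips_ahead is the distance from the TCP to the fingertips, in mm); z points along the fingers, y is the line along which they close (so a half turn about z gives the same grasp; the last joint's range is limited). The gripper opens to 87 mm and grips with 3 to 60 N. Pads are 19 mm wide; open, the fingers measure 117 mm over their backs; the gripper's body (75 mm by 190 mm) begins 51 mm behind the grasp point.
Start: joints at [1.551, 0.385, 0.008, 0, -1.194, -0.259], TCP at [171.969, 600.855, 404.75] pointing down, gripper open.
Joint ranges: [-3.14, 3.14], [-1.21, 2.06], [-1.07, 1.41], [-3.16, 2.05], [-2.99, -0.16], [-3.1, 3.1]. Speed limits (rad/s): [2.79, 2.79, 3.14, 3.14, 3.14, 3.14].

### API

Orientations are given as a unit quaternion [w, x, y, z].
In Python, from plant import env, eyes, job gives the robot as it stands.
- The arm moves only by the tool servo_tool, never from a script. Its argument "deltas" is a list that holds one entry, the list of rows, each a list of 5 numbers: the shift along the tool's x, y, z in cm, then the turn about the tool's z in rad, then the finger opening in cm, from 0 to 8.7. In form: [[[dx, dy, dz, yaw, claw], ...]]. A call has 1 to 10 rows; each row is the pose to reach, as a shift and turn from the pose commanded when the call began, along the tool's axes at that moment; what a row does not reach only later rows make up. A row lasts 1/12 s, in which the tool goes at most 41.7 mm and 7.16 degrees, less where a joint would pass 70% of its speed; a pose out of reach is approached as far as the arm can. A call with a gripper value outside its range is refused whole. The fingers move at their own pace and stop on an object; the grip force is fixed at half the most. Time passes only in rows, so rows that repeat a pose let the fingers close. It gives the time, the measured TCP pose, the force, the opening and the grip force at its end, in the units of the state.
- env.sense(): the state, without advancing time (a new reading comes with each control period).
- eyes.capture(name): name is "scene" or "top"; returns the picture (480x640x3 uint8, red, green, blue); there is no depth.
- eyes.calibration(name): a dict with "K" (3x3 intrinsics, pixels), "dist_coeffs" ([k1, k2, p1, p2, k3] as OpenCV has them; the pictures are not rectified), "rvec" (rotation vector, rad) and "tvec" (3), from world to camera coordinates, as OpenCV has them. Camera axes: x right, y down, z forward; pixel columns grow to the right and rows downward; lengths in mm; the calibration is good to about 2 mm. A picture is of the moment at which its call begins. calibration takes no time and is no camera call.
- job.finish_job(): hands the job in; it is judged then, once.
The state is a dict: "clock": time; "joints": joint angles; "joint_vel": joint speeds; "effort": joint torques, N m; "ee_pos": TCP position; "ee_rot": TCP orientation; "contact_force": force on the tool from outside, world axes, zero at the start; "moment": the same for the moment, N m; "opening": opening from 0.0 (shut) to 1.0 (fully open); "gripper_force": force on a finger pad.
Only numpy, scipy, OpenCV 4.12 (cv2) and the standard library are available. Lean on these libraries where they do the work, as an engineer would, in place of code of your own. Each camera call takes 0.05 s, during which the arm holds its last target. There are 200 camera calls.

### The job

Two screw clips sit on the front edge of the zinc shelf. On the one that holds the reference card, turn the ring clockwise (seen from above) until it stops with the pad touching the card, then back it off two clicks (40 degrees) so that the card can slide, and let go. Leave the empty clip's ring as it is, and do not shift the dice tower.

Things in the scene. Friction and masses are not known exactly. Their poses are not given: they have to be found in the camera images.
- card_ring (a joint): Card clip's ring angle, rad: 0 = hard stop, pad touching the card (it meets it over the last 10 deg); grows as the ring is backed off ANTICLOCKWISE seen from above, up to 1.6. Starts at 0.95 to 1.4. One click = 20 deg = 0.35 rad. The fixed dial has a black mark per click, the first (0) straight out from the shelf. No detents: even friction, 0.08 N m; stays where left. Pad rises 6 mm per rad.
- card_ring_grip (a point): Centre of the card clip's grip bar, on the ring's axis, 135 mm above the table; turns with it. Dark steel bar 50 mm long (point x), 14 thick (y), 30 high, on a brass ring (56 mm across, 10 high), over a fixed dial 74 across. Small nose at the foot of the bar = -x end, 38 from axis; at 0 it points straight out from the shelf. White level card, 95 wide, top 57 mm below, juts 114 mm from the 70 mm high shelf.
- spare_ring_nose (a point): Tip of the small nose at the foot of the grip bar on the ring of the other clip, which is of the same make but holds no card; 38 mm from its ring's axis. To be left alone.
- tower: Loose birch dice tower on the rear half of the shelf, an open upright box 76 x 76 mm and 150 mm high; origin at the centre of its underside. To be left alone.

How it is judged (in metres and radians):
On the way:
1. the card clip's ring is turned clockwise to touch (within 10 degrees of its stop) (value of joint card_ring below 0.175 rad), for 0.2 s.
At the end, for the whole second after the job is handed in: The card clip's ring stands at rest 40 degrees (two clicks), give or take 10 degrees, anticlockwise of its stop (joint between 0.524 and 0.873 rad); the nose of the empty clip's ring is within 15 mm and the dice tower within 30 mm of where they started (value of joint card_ring between 0.524 and 0.873 rad and velocity of joint card_ring between -0.05 and 0.05 rad/s and distance of spare_ring_nose from where it was at the start of the episode below 0.015 m and distance of tower from where it was at the start of the episode below 0.03 m); the robot touches nothing.
It fails at once if the empty clip's ring is turned (its nose moves more than 15 mm) (distance of spare_ring_nose from where it was at the start of the episode above 0.015 m).
It fails at once if the dice tower is shifted by more than 30 mm (distance of tower from where it was at the start of the episode above 0.03 m).
It also fails if it takes over 35 s, if anything falls off the work surface, if the arm or the gripper's body presses on something with over 40 N, if the wrist force passes 120 N, or if a joint passes its speed limit or range.

## Working session

There is one attempt and no reset: what is moved stays moved. The work goes in short steps, Python scripts to look and compute and a tool call to move; the robot and the scene stay as the last step left them, time stands still between calls to the robot, and variables do not carry over. Pictures are saved under pics/ and viewed, at most 10 in all, crops included, and the job is handed in when it is done.

Besides the shell and the picture viewer there is one more tool, called after "Request:" in YAML: its name, and indented under it one key for each argument. servo_tool: Moves the arm, as the interface text tells. Its arguments: {"type":"object","properties":{"deltas":{"type":"array","items":{"type":"array","items":{"type":"array","items":{"type":"number"}}}}},"required":["deltas"]}

```bash
mkdir -p pics
cat > h.py <<'E'
import numpy as np,cv2
from plant import env,eyes,job
def cal(n):
    c=eyes.calibration(n);return np.array(c["K"],float),np.array(c["dist_coeffs"],float),np.array(c["rvec"],float),np.array(c["tvec"],float).reshape(3)
def px2w(n,uv,z):
    K,d,r,t=cal(n);p=cv2.undistortPoints(np.array([[uv]],float),K,d)[0,0]
    R=cv2.Rodrigues(r)[0];C=-R.T@t;v=R.T@np.array([p[0],p[1],1]);return C+v*(z-C[2])/v[2]
def w2px(n,P):
    K,d,r,t=cal(n);return cv2.projectPoints(np.array(P,float).reshape(-1,1,3),r,t,K,d)[0].reshape(-1,2)
def save(n,f,box=None,s=1):
    im=eyes.capture(n)[:,:,::-1]
    if box: im=im[box[1]:box[3],box[0]:box[2]]
    cv2.imwrite(f,cv2.resize(im,None,fx=s,fy=s,interpolation=cv2.INTER_CUBIC))
E
python3 - <<'E'
from h import *
save("scene","pics/s1.png");save("top","pics/t1.png")
print(env.sense())
for n in("scene","top"):
    K,d,r,t=cal(n);print(n,-cv2.Rodrigues(r)[0].T@t)
E
```

```text
{'clock': 0.1, 'joints': array([ 1.55058801e+00,  3.85474772e-01,  6.78441550e-03, -4.27079079e-04,
       -1.19400113e+00, -2.58555198e-01]), 'joint_vel': array([ 0.00052562, -0.00114617,  0.00261462,  0.00164545,  0.00092388,
       -0.00037897]), 'effort': array([-5.70634020e-04, -3.91691566e+01,  1.87935412e+01,  4.23191205e+00,
        1.34942721e-02, -7.34186165e-05]), 'ee_pos': array([171.924155  , 600.70507271, 403.78135358]), 'ee_rot': array([ 9.64457247e-04,  9.90290669e-01, -1.39008824e-01, -8.44178351e-05]), 'contact_force': array([ 0.03090978, -0.18602439, -0.2095283 ]), 'moment': array([ 0.04088245, -0.02528424, -0.02799324]), 'gripper_force': 0.0, 'opening': 1.0019342560426043}
scene [ 992.66792453 -295.29539259  782.0673874 ]
top [485.98598641 -18.35283616 839.13357144]
```

View pics/s1.png

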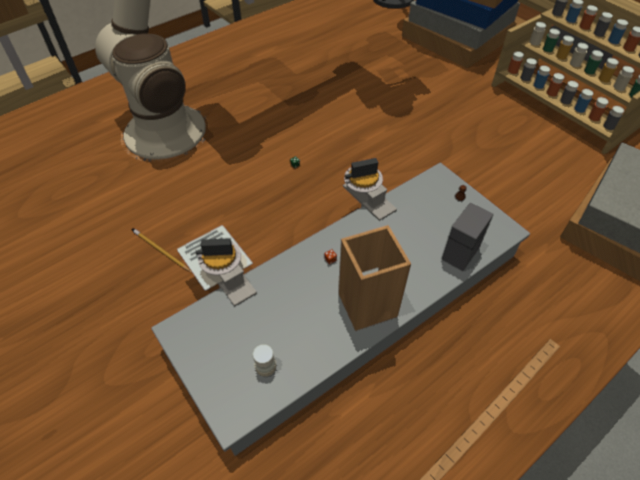

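View pics/t1.png

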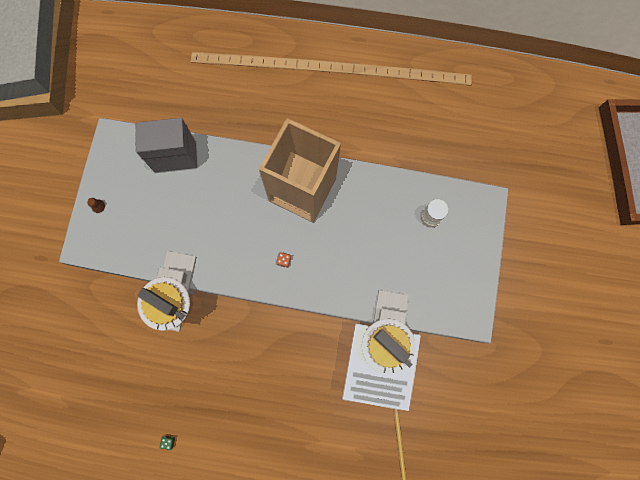

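The card clip is at about (388,347) in the top view, with the card below it. The spare clip is at (163,303) and the tower at (300,170). Next I'll enlarge the card clip.

Run:
```python
from h import *
save("top","pics/t2.png",(335,285,435,385),6)
print("shelf front edge",px2w("top",(61,263),70),px2w("top",(491,342),70))
print("grip",px2w("top",(393,347),150), "spare",px2w("top",(160,302),150))
```

```text
shelf front edge [541.18485989 377.4066333   70.        ] [ 520.90710753 -275.59818162   70.        ]
grip [ 493.92127028 -121.35930661  150.        ] spare [505.91512945 187.92525954 150.        ]
```

View pics/t2.png

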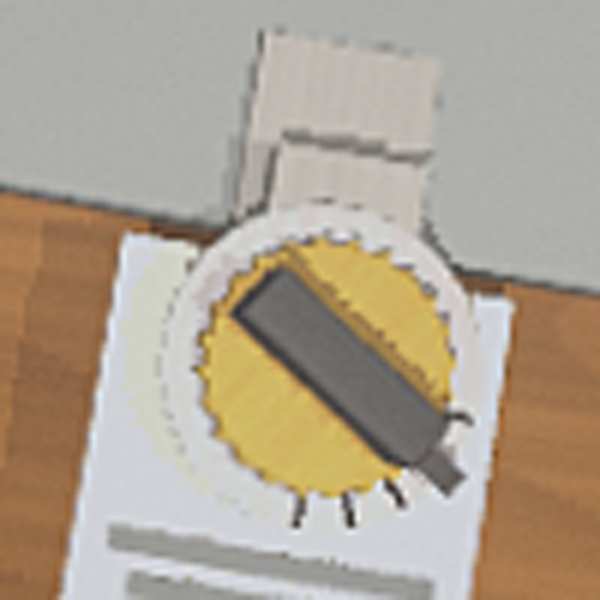

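Run:
```python
from h import *
f=lambda u,v,z=150:px2w("top",(335+u/6,285+v/6),z)
a=f(260,290);b=f(420,436);print("bar ends",a,b,np.linalg.norm(a-b),"c",(a+b)/2)
d=(b-a)[:2];ang=np.arctan2(d[1],d[0])
e1=px2w("top",(61,263),70);e2=px2w("top",(491,342),70);e=(e1-e2)[:2];out=np.arctan2(e[1],e[0])+np.pi/2
wr=lambda x:(x+np.pi)%(2*np.pi)-np.pi
# card side edges, z=78
c1=f(125,235,78);c2=f(65,600,78);co=np.arctan2(*(c2-c1)[1::-1])
k1=f(296,525,110);cc=(a+b)/2;k=np.arctan2(*(k1-cc)[1::-1])
print("nose ang",ang,"out(edge)",wr(out),"out(card)",co,"mark0",k,"joint",wr(ang-out),wr(ang-co),wr(ang-k))
s=env.sense();q=s["ee_rot"]
from scipy.spatial.transform import Rotation as Ro
R=Ro.from_quat(q[[1,2,3,0]]).as_matrix();print(R.round(3))
D=cc-s["ee_pos"];print("tool-frame xy cm",(R.T@np.array([D[0],D[1],0]))/10)
# ty angle should be perpendicular to the bar
y=np.arctan2(R[1,1],R[0,1]);print("yaw world->", [wr(ang+h-y) for h in(np.pi/2,-np.pi/2)],"tool yaw = minus these; j6",s["joints"])
print(np.hypot(*cc[:2]))
```

```text
bar ends [ 508.61990049 -100.32356427  150.        ] [ 482.55315306 -138.4562001   150.        ] 46.19061849595853 c [ 495.58652678 -119.38988219  150.        ]
nose ang -2.170417661312207 out(edge) 3.110549638594766 out(card) 3.1142142117196205 mark0 -3.1251271755324317 joint 1.0022180072726137 0.9985534341477589 0.9547095142202249
[[ 0.961 -0.275 -0.   ]
 [-0.275 -0.961 -0.002]
 [ 0.     0.002 -1.   ]]
tool-frame xy cm [50.94543446 60.3143522   0.10387027]
yaw world-> [np.float64(1.2501599538514867), np.float64(-1.8914326997383069)] tool yaw = minus these; j6 [ 1.55059900e+00  3.85358224e-01  6.95612393e-03 -3.76536747e-04
 -1.19401612e+00 -2.58648746e-01]
509.76460203772183
```

Request:
servo_tool:
  deltas:
    - [[2.5,3,0,0.09,8.7],[5,6,0,0.18,8.7],[7.5,9,0,0.27,8.7],[10,12,0,0.36,8.7],[12.5,15,0,0.45,8.7],[15,18,0,0.54,8.7],[17.5,21,0,0.63,8.7],[20,24,0,0.72,8.7],[22.5,27,0,0.81,8.7],[25,30,0,0.9,8.7]]

```text
clock: 0.98
ee_pos: [329.8, 241.6, 404.8]
ee_rot: [-0.0, 0.83, -0.557, -0.0]
contact_force: [1.7, 0.7, -0.0]
opening: 0.995
gripper_force: 0.0
```

```bash
cat >> h.py <<'E'
from scipy.spatial.transform import Rotation as Ro
wr=lambda x:(x+np.pi)%(2*np.pi)-np.pi
def go(c,ybar):
    s=env.sense();R=Ro.from_quat(s["ee_rot"][[1,2,3,0]]).as_matrix()
    D=np.array([c[0],c[1],s["ee_pos"][2]])-s["ee_pos"];y=np.arctan2(R[1,1],R[0,1])
    print("clock",s["clock"],"ee",s["ee_pos"].round(1),"xy cm",(R.T@D/10).round(2),"tool yaw",-wr(ybar-y),"q",s["joints"].round(3),"tilt",R[:,2].round(3))
E
python3 -c "
from h import *
go((495.6,-119.4),-2.170+np.pi/2+np.pi)"
```

```text
clock 0.9833 ee [329.8 241.6 404.8] xy cm [ 3.969e+01 -1.670e+00 -1.000e-02] tool yaw 0.987461931423228 q [ 1.034  0.005 -0.479 -0.    -1.086 -0.645] tilt [ 0.  0. -1.]
```

Request:
servo_tool:
  deltas:
    - [[4,-0.2,0,0.1,8.7],[8,-0.4,0,0.2,8.7],[12,-0.5,0,0.3,8.7],[16,-0.7,0,0.4,8.7],[20,-0.9,0,0.5,8.7],[24,-1,0,0.6,8.7],[28,-1.2,0,0.7,8.7],[32,-1.4,0,0.8,8.7],[36,-1.5,0,0.9,8.7],[39.6,-1.7,0,0.99,8.7]]

```text
clock: 1.82
ee_pos: [497.1, -118.2, 404.6]
ee_rot: [-0.0, -0.465, 0.885, 0.0]
contact_force: [0.6, 0.4, -0.7]
opening: 1.0
gripper_force: 0.0
```

Request:
servo_tool:
  deltas:
    - [[0,0,0,0,8.7],[0,0,0,0,8.7],[0,0,0,0,8.7]]

```text
clock: 2.07
ee_pos: [496.5, -115.9, 404.2]
ee_rot: [-0.0, -0.467, 0.884, 0.0]
contact_force: [0.1, 0.2, 0.1]
opening: 1.004
gripper_force: 0.0
```

```bash
python3 -c "
from h import *
go((495.6,-119.4),-2.170+np.pi/2+np.pi)
save('scene','pics/s2.png',(140,180,340,330),4)"
```

```text
clock 2.0667 ee [ 496.5 -115.9  404.2] xy cm [ 0.33 -0.12 -0.  ] tool yaw 0.0007710443835424741 q [ 0.089  0.189 -0.27  -0.    -1.113 -0.687] tilt [-0.001  0.    -1.   ]
```

View pics/s2.png

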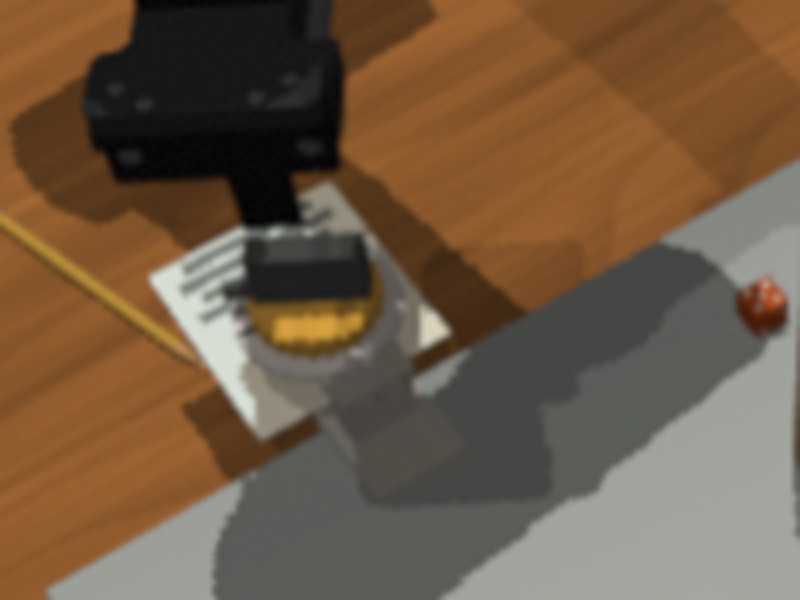

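The scene crop shows the open gripper above the bar. The bar's top face is centred near crop (308,254), which is (217,243.5) in the full picture. I'll check that against the top-camera estimate.

```bash
python3 -c "
from h import *
print(px2w('scene',(217,243.5),150))"
```

```text
[ 503.16600392 -121.54924171  150.        ]
```

Request:
servo_tool:
  deltas:
    - [[0.35,-0.2,3,0,8.7],[0.35,-0.2,6,0,8.7],[0.35,-0.2,8,0,8.7],[0.35,-0.2,9.2,0,8.7],[0.35,-0.2,9.5,0,8.7],[0.35,-0.2,9.5,0,8.7]]

```text
clock: 2.62
ee_pos: [496.1, -118.7, 309.4]
ee_rot: [-0.001, -0.469, 0.883, 0.0]
contact_force: [-0.3, 0.4, -0.1]
opening: 1.001
gripper_force: 0.0
```

Request:
servo_tool:
  deltas:
    - [[0,0,0,0,5],[0,0,0,0,3],[0,0,0,0,2],[0,0,0,0,1.5],[0,0,0,0,1.2],[0,0,0,0,1.2],[0,0,0,0,1.2],[0,0,0,0,1.2]]

```text
clock: 3.28
ee_pos: [496.4, -119.9, 309.8]
ee_rot: [0.0, -0.467, 0.884, -0.0]
contact_force: [0.3, 1.0, -0.6]
opening: 0.476
gripper_force: 0.0
```

Request:
servo_tool:
  deltas:
    - [[0,0,0,0,0.8],[0,0,0,0,0.8],[0,0,0,0,0.8],[0,0,0,0,0.8],[0,0,0,0,0.8],[0,0,0,0,0.8],[0,0,0,0,0.8],[0,0,0,0,0.8]]

```text
clock: 3.95
ee_pos: [496.8, -120.1, 309.8]
ee_rot: [0.0, -0.467, 0.884, -0.0]
contact_force: [3.1, -3.7, -2.0]
opening: 0.155
gripper_force: 30.0
```

Request:
servo_tool:
  deltas:
    - [[0,0,0,0.08,0.8],[0,0,0,0.16,0.8],[0,0,0,0.24,0.8],[0,0,0,0.32,0.8],[0,0,0,0.4,0.8],[0,0,0,0.48,0.8],[0,0,0,0.56,0.8],[0,0,0,0.64,0.8],[0,0,0,0.7,0.8],[0,0,0,0.7,0.8]]

```text
clock: 4.78
ee_pos: [497.2, -120.6, 309.8]
ee_rot: [0.001, -0.135, 0.991, -0.001]
contact_force: [6.4, -8.2, -5.2]
opening: 0.156
gripper_force: 30.0
```

```bash
python3 -c "
from h import *
s=env.sense();print(s['moment'],s['contact_force']);go((496.8,-120.1),3.11+np.pi/2)"
```

```text
[-2.19507361 -1.53080233 -0.07368693] [ 6.42305282 -8.22147108 -5.20189448]
clock 4.7833 ee [ 497.2 -120.6  309.8] xy cm [ 0.03  0.06 -0.  ] tool yaw -2.8387852790898718 q [ 0.08   0.288 -0.403  0.003 -0.878 -1.381] tilt [ 0.002 -0.002 -1.   ]
```

Request:
servo_tool:
  deltas:
    - [[-0.05,-0.1,0,0.05,0.8],[-0.05,-0.15,0,0.1,0.8],[-0.05,-0.15,0,0.14,0.8],[-0.05,-0.15,0,0.18,0.8],[-0.05,-0.15,0,0.22,0.8],[-0.05,-0.15,0,0.22,0.8],[-0.05,-0.15,0,0.22,0.8]]

```text
clock: 5.37
ee_pos: [497.6, -121.3, 309.8]
ee_rot: [0.001, -0.027, 1.0, -0.0]
contact_force: [3.6, -4.3, -2.7]
opening: 0.155
gripper_force: 30.0
```

```bash
python3 -c "
from h import *
s=env.sense();print(s['moment'],s['contact_force']);go((496.8,-120.1),3.11+np.pi/2+np.pi)"
```

```text
[-1.15759308 -1.12021451 -0.03431896] [ 3.62119207 -4.30035229 -2.67495776]
clock 5.3667 ee [ 497.6 -121.3  309.8] xy cm [ 0.07  0.13 -0.  ] tool yaw 0.08530027606194501 q [ 7.800e-02  2.890e-01 -4.000e-01  1.000e-03 -8.810e-01 -1.596e+00] tilt [ 0.001 -0.    -1.   ]
```

Request:
servo_tool:
  deltas:
    - [[0,0,0,0.03,0.8],[0,0,0,0.06,0.8],[0,0,0,0.09,0.8],[0,0,0,0.09,0.8],[0,0,0,0.09,0.8]]

```text
clock: 5.78
ee_pos: [497.6, -121.4, 309.8]
ee_rot: [0.0, 0.018, 1.0, -0.0]
contact_force: [3.3, -5.4, -2.8]
opening: 0.159
gripper_force: 30.0
```

```bash
python3 -c "
from h import *
s=env.sense();print(s['moment'],s['contact_force']);go((496.8,-120.1),3.11+np.pi/2+np.pi)
save('top','pics/t3.png',(310,260,460,410),4)"
```

```text
[-1.29272891 -1.1129717   0.13039318] [ 3.34828742 -5.41058167 -2.84706794]
clock 5.7833 ee [ 497.6 -121.4  309.8] xy cm [ 0.09  0.13 -0.  ] tool yaw -0.003832803166730514 q [ 7.800e-02  2.890e-01 -4.000e-01  1.000e-03 -8.810e-01 -1.685e+00] tilt [ 0.001 -0.001 -1.   ]
```

View pics/t3.png

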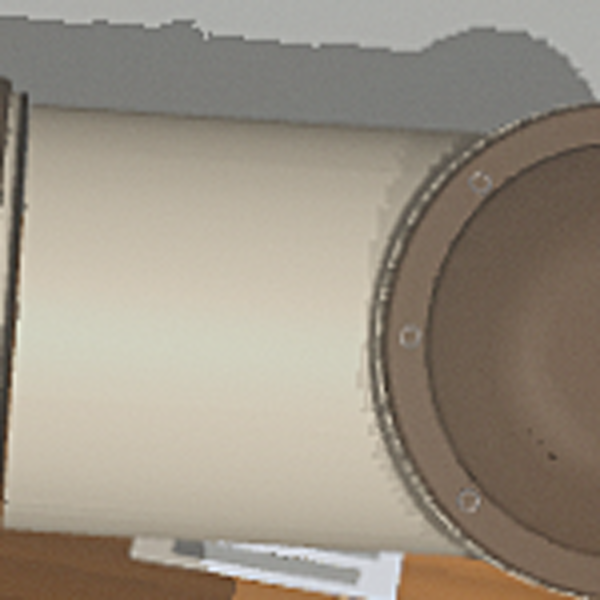

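The arm hides the clip from the top camera. The moment is rising, so I'll press a little further to confirm the stop.

Request:
servo_tool:
  deltas:
    - [[0,0,0,0.03,0.8],[0,0,0,0.06,0.8],[0,0,0,0.06,0.8],[0,0,0,0.06,0.8]]

```text
clock: 6.17
ee_pos: [497.7, -121.3, 309.9]
ee_rot: [0.0, 0.046, 0.999, -0.001]
contact_force: [2.9, -3.8, -3.5]
opening: 0.163
gripper_force: 31.1
```

```bash
python3 -c "
from h import *
s=env.sense();print(s['moment'],s['contact_force'],s['opening']);go((496.8,-120.1),3.11+np.pi/2+np.pi)
save('scene','pics/s3.png',(140,180,340,330),4)"
```

```text
[-1.30394991 -1.14277701  0.73624615] [ 2.90828351 -3.83271081 -3.49426441] 0.16278882977732642
clock 6.1667 ee [ 497.7 -121.3  309.9] xy cm [ 0.1   0.11 -0.  ] tool yaw -0.06104412977813922 q [ 0.078  0.289 -0.4    0.002 -0.881 -1.743] tilt [ 0.001 -0.001 -1.   ]
```

View pics/s3.png

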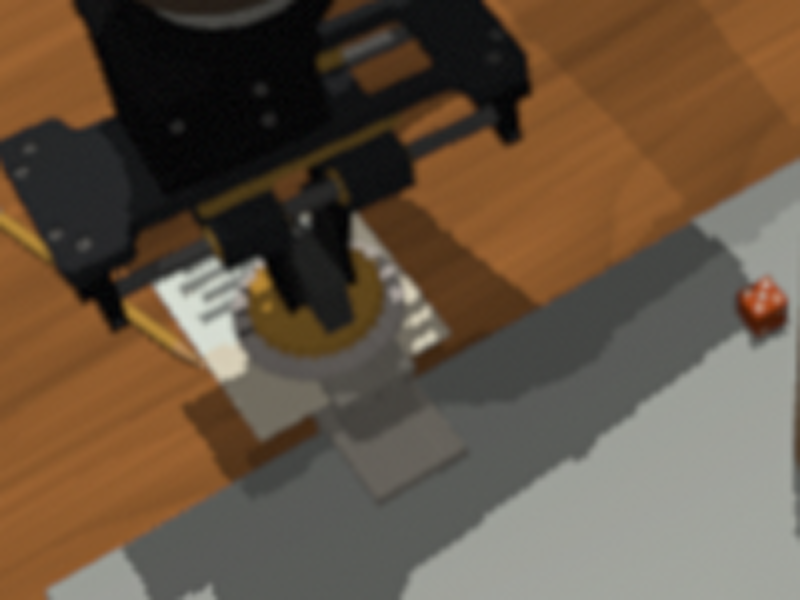

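The bar is now in line with the bracket, with 0.74 N m pressing on the stop. Backing off two clicks.

Request:
servo_tool:
  deltas:
    - [[0,0,0,-0.08,0.8],[0,0,0,-0.16,0.8],[0,0,0,-0.24,0.8],[0,0,0,-0.32,0.8],[0,0,0,-0.4,0.8],[0,0,0,-0.48,0.8],[0,0,0,-0.56,0.8],[0,0,0,-0.64,0.8],[0,0,0,-0.7,0.8],[0,0,0,-0.75,0.8]]

```text
clock: 7.05
ee_pos: [497.4, -120.7, 309.8]
ee_rot: [0.0, -0.322, 0.947, 0.0]
contact_force: [1.6, 0.1, -1.6]
opening: 0.161
gripper_force: 30.0
```

Request:
servo_tool:
  deltas:
    - [[0,0,0,0,0.8],[0,0,0,0,0.8],[0,0,0,0,0.8]]

```text
clock: 7.3
ee_pos: [497.4, -120.7, 309.8]
ee_rot: [0.0, -0.32, 0.947, 0.0]
contact_force: [1.4, 2.5, 0.1]
opening: 0.159
gripper_force: 30.0
```

```bash
python3 -c "
from h import *
s=env.sense();print(s['moment'],s['contact_force'],s['opening']);go((496.8,-120.1),3.11+np.pi/2+np.pi)"
```

```text
[ 0.75882143 -0.59760817  0.04212152] [1.41781304 2.54030426 0.13455219] 0.15899374487275472
clock 7.3 ee [ 497.4 -120.7  309.8] xy cm [0.01 0.09 0.  ] tool yaw 0.6839572541445342 q [ 0.079  0.288 -0.4   -0.001 -0.882 -0.997] tilt [ 0.     0.001 -1.   ]
```

Release, rise, then check the angle from a clear viewpoint.

Request:
servo_tool:
  deltas:
    - [[0,0,0,0,3],[0,0,0,0,6],[0,0,0,0,8.7],[0,0,0,0,8.7],[0,0,0,0,8.7],[0,0,0,0,8.7],[0,0,0,0,8.7],[0,0,0,0,8.7],[0,0,0,0,8.7],[0,0,0,0,8.7]]

```text
clock: 8.13
ee_pos: [497.3, -121.2, 309.7]
ee_rot: [-0.0, -0.321, 0.947, 0.0]
contact_force: [1.4, 0.6, 0.2]
opening: 0.835
gripper_force: 0.0
```

Request:
servo_tool:
  deltas:
    - [[0,0,-1,0,8.7],[0,0,-3,0,8.7],[0,0,-6,0,8.7],[0,0,-9,0,8.7],[0,0,-12,0,8.7],[0,0,-12,0,8.7]]

```text
clock: 8.63
ee_pos: [498.3, -121.4, 437.4]
ee_rot: [0.006, -0.321, 0.947, -0.003]
contact_force: [0.5, -0.6, 0.5]
opening: 0.999
gripper_force: 0.0
```

Request:
servo_tool:
  deltas:
    - [[3.3,-2,0,0,8.7],[6.6,-4,0,0,8.7],[9.9,-6,0,0,8.7],[13.2,-8,0,0,8.7],[16.5,-10,0,0,8.7],[19.8,-12,0,0,8.7],[23,-14,0,0,8.7],[23,-14,0,0,8.7]]

```text
clock: 9.3
ee_pos: [397.4, -376.5, 430.1]
ee_rot: [-0.0, -0.318, 0.948, -0.001]
contact_force: [1.6, 0.1, 0.7]
opening: 1.002
gripper_force: 0.0
```

```bash
python3 -c "
from h import *
save('top','pics/t4.png',(335,285,435,385),6);print(env.sense()['ee_pos'])"
```

```text
[ 398.17834826 -374.63445562  429.90888607]
```

View pics/t4.png

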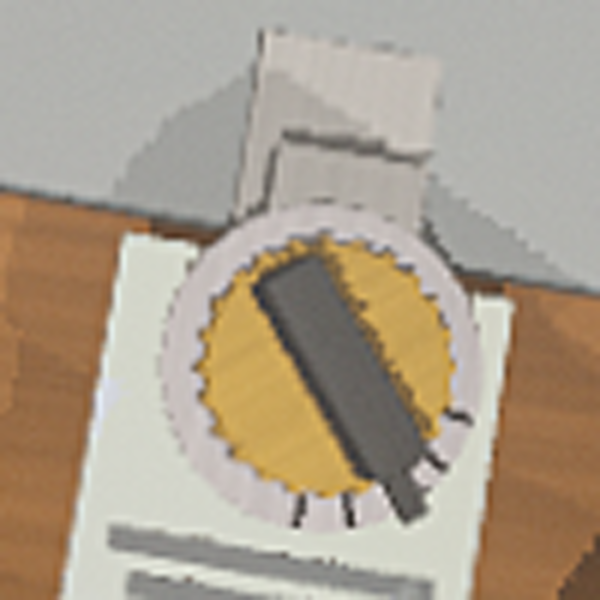

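The bar's top face runs from about (292,275) to (395,462). The nose, near (410,505), covers the second click mark.

```bash
python3 -c "
from h import *
f=lambda u,v,z=150:px2w('top',(335+u/6,285+v/6),z)
a=f(292,275);b=f(395,462);d=b-a
print(wr(np.arctan2(d[1],d[0])-3.112),np.linalg.norm(d))
print(job.finish_job())"
```

```text
0.6683484122556447 45.33907552437085
the job is handed in; nothing more can be done
None
```

The card clip's ring was turned clockwise to its stop, backed off to about 0.67 rad (38°, about two clicks) by the last picture, and released. The job is handed in; the arm stayed clear of the empty clip and the tower.

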